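# Set up the lock-cleaning pots and open the cleaner

## Robot

A 6-joint arm with a two-finger parallel gripper is mounted at the origin on the work surface. World frame = base frame: x ahead of the robot, y to its left, z up, the work surface at z = 0. Lengths are in mm, angles in rad, forces in N, time in s.
With the tool pointing down it reaches from about 325 to 1000 mm from the base axis. Payload 5.1 kg.
Tool frame: the origin (TCP) lies at the centre of the arm's flange, where the gripper is bolted on; the fingertips stand 173 mm ahead of it and the grasp point (between the pads) lies 155 mm ahead of it; z points along the fingers, y is the line along which they close (so a half turn about z gives the same grasp; the last joint's range is limited). The gripper opens to 85 mm and grips with 20 to 120 N. Pads are 22 mm wide; open, the fingers measure 114 mm over their backs; the gripper's body (76 mm by 85 mm) begins 54 mm behind the grasp point. The pads swing forward as they close: fully open they stand 13 mm farther back than shut.
Start: joints at [-1.411, 0.124, 1.65, -0, 1.367, -0.083], TCP at [156.242, -630.932, 404.722] pointing down, gripper open.
Joint ranges: [-2.61, 2.61], [-1.02, 2.33], [0.03, 2.71], [-1.35, 4.49], [0.32, 2.68], [-2.91, 2.91]. Speed limits (rad/s): [2.57, 2.57, 3.14, 3.14, 3.14, 3.14].

## Interface

Orientations are given as a unit quaternion [x, y, z, w].
In Python, from workcell import ctrl gives the robot as it stands. The module is installed in compiled form; this text tells all that it offers. Calls block until the motion is done:
- ctrl.move_ptp(position, orientation): joint-space move of the TCP to a pose.
- ctrl.move_l(position, feed=150, orientation=None, guard=None): straight line of the TCP; orientation=None keeps the orientation; feed is the mean speed in mm/s. With guard (N) it stops when the force on the tool has changed by that much, and returns True; else False.
- ctrl.movej(angles): joint-space move.
- ctrl.command_gripper(opening, effort=None): finger opening in mm; effort is the grip in N (None keeps the last); returns when the fingers have stopped.
- ctrl.wait(seconds).
- ctrl.solve_ik(position, orientation): joint angles nearest the present ones, or None.
- ctrl.read_camera(name): name is "scene" or "side" or "wrist"; returns (picture, depth): 420x560x3 uint8, blue, green, red; 420x560 float32, mm along the optical axis (not along the pixel's ray), 0 where there is no reading.
- ctrl.camera_params(name): a dict with "fx", "fy", "cx", "cy" (pixels), "world_from_camera" (4x4, takes a point from camera to world coordinates). Camera axes: x right, y down, z forward; pixel columns grow to the right and rows downward; lengths in mm; the calibration is good to about 2 mm. The wrist camera is an equidistant fisheye: a pixel r from the principal point sees the ray r / f radians off the axis. A picture is of the moment at which its call begins: read the wrist's pose just before it. camera_params takes no time and is no camera call; for the wrist camera it gives the pose at the moment of the call.
A pose or a line that the arm cannot do raises ctrl.PlanningError and nothing moves.
- ctrl.close_job(): hands the job in; it is judged then, once.
Trained networks look in the newest picture that a camera, given by its name, has taken for a name from the list of things; names that differ only in an ending like _2 or _b are one class to them, and where a whole thing is asked for, a point or a joint stands for the part that bears it (a point fixed in the world has none). Each returns a list of dicts, best first, with "score" (0 to 1); they miss things now and then, are a little off and sometimes report something else, mostly with a low value. They report only what shows in the picture. A call takes as long as a camera call. They do not tell look-alikes from the thing itself.
- ctrl.look_for(camera, query): "at" ([x, y, z] in mm, in world coordinates, good to about 4 mm: the middle of the surface that is visible of it).
- ctrl.trace(camera, query): "mask" (420x560 bool, what is visible of it).
Readings, each from a call of its own:
- ctrl.current_time(): time.
- ctrl.current_joint_positions(): joint angles.
- ctrl.current_joint_vel(): joint speeds.
- ctrl.current_joint_torque(): joint torques, N m.
- ctrl.current_tool_pos(): TCP position.
- ctrl.current_eef_rot(): TCP orientation.
- ctrl.current_ft_force(): force on the tool from outside, world axes, zero at the start.
- ctrl.current_torque(): the same for the moment, N m.
- ctrl.current_finger_gap(): finger opening in mm.
- ctrl.current_finger_force(): force on a finger pad.
Only numpy, scipy, OpenCV 4.12 (cv2) and the standard library are available. Lean on these libraries where they do the work, as an engineer would, in place of code of your own. Each camera call takes 0.05 s, during which the arm holds its last target. There are 200 camera calls.

## Task

Get ready to clean the padlock: stand the steel cup in the black dish, then stand the orange-handled basket upright down inside the cup, setting each down rather than dropping it. Only then press the red safety cap of the yellow cleaner bottle down, keep it pressed while you twist it anticlockwise until it is free, and lift it straight up; finish still holding the cap level about 8 cm above where it sat, over the bottle. Leave the padlock, tape dispenser, keys and alarm fob where they are.

Things in the scene. Friction and masses are not known exactly. Their poses are not given: they have to be found in the camera images.
- dish: Round black ceramic dish, the largest vessel, loose, 0.6 kg: 124 mm across the rim, 112 mm across the base, 24 mm high, walls 5 mm, flat inner floor 6 mm above its underside and about 100 mm wide. Origin: centre of its underside; z up.
- cup: Plain brushed-steel cup, the middle vessel, straight round wall 58 mm outside diameter, 52 mm inside, 62 mm high, inner floor 4 mm above its underside, about 0.15 kg. Stands upright on the bench. Origin: centre of its underside; z up. Can be gripped across its outside near the rim at any yaw.
- basket: Small round aluminium dip basket, smallest vessel, 40 mm across, 42 mm high, about 0.09 kg; two thin wires at x = +-18.5 mm carry an orange handle block 44 mm long (x), 10 mm thick (y), from z = 68 to 94 mm, over the basket's centre. Stands upright on the bench. Origin: centre of its underside; z up. Grip the block across its 10 mm thickness.
- bottle: Yellow cleaner bottle clamped immovably to the bench by a dark round foot 100 mm across and 6 mm thick; bottle 80 mm across, shoulder sloping in from z = 85 to z = 110 mm, then a neck 28 mm across. Origin: centre of the underside; z up.
- seat (a point): Point on the bottle axis 124 mm above the bench, where the cap's origin lies while locked on; axes as the bottle's; fixed during a run. While pressed, the cap turns anticlockwise seen from above; past 50 degrees it is free, the spring raises it about 2 mm and it can be lifted; it meets a stop at 130 degrees, so turn 65 to 100. The shoulder top is 14 mm below this point.
- cap: Red ribbed push-and-turn cap on the bottle neck, loose part, 52 mm diameter, 34 mm high, 0.04 kg, top 158 mm above the bench. Origin: centre of its underside; z up; x along the white mark on top. Grip its side at any yaw. Locked (5 degrees play) until pressed over 5 mm; press about 7 mm (bottoms at 10); a spring resists with 5 N plus 0.7 N per mm. Turning: see seat.
- padlock: Bystander: brushed steel padlock lying flat with its shackle open, body 50 x 46 mm, 22 mm high, 93 mm long with the shackle, which points along +y. Origin: centre of the body's underside.
- dispenser: Bystander: blue plastic tape dispenser, 130 x 56 mm, 76 mm high. Origin: centre of its underside.
- keys: Bystander: two silver keys lying flat on a ring, about 70 mm long, 3 mm high. Origin: near their middle, on the bench.
- fob: Bystander: chrome alarm fob with one black press button, 60 x 34 mm, 16 mm high. Origin: centre of its underside.
Things that resemble listed ones, but are neither listed nor needed, are in the scene too. What is meant by the cap is not green, and is the larger of those in its own colour.

How it is judged:
By the outcome, as a careful person would: the job done as asked, in the order asked, and still so for the second after the job is handed in, while the arm keeps its last pose, push and grip.
It also fails if it takes over 72 s, if anything falls off the work surface, if the arm or the gripper's body presses on something with over 40 N, if the wrist force passes 120 N, or if a joint passes its speed limit or range.

## Working session

There is one attempt and no reset: what is moved stays moved. The work goes in short steps, each a Python script; the robot and the scene stay as the last script left them, time stands still between calls to the robot, and variables do not carry over. Pictures are saved under pics/ and viewed, at most 10 in all, crops included, and the job is handed in when it is done.

```bash
mkdir -p pics
cat > h.py <<'E'
import numpy as np, cv2
from workcell import ctrl
from scipy.spatial.transform import Rotation as R
def cloud(name):
    T0=ctrl.camera_params(name); img,d=ctrl.read_camera(name)
    v,u=np.mgrid[0:420,0:560].astype(float)
    x=(u-T0['cx'])/T0['fx']; y=(v-T0['cy'])/T0['fy']
    if name=='wrist':
        r=np.hypot(x,y); k=np.where(r>1e-9,np.tan(np.minimum(r,1.5))/np.maximum(r,1e-9),1); x=x*k;y=y*k
    P=np.stack([x*d,y*d,d],-1); M=np.array(T0['world_from_camera'])
    W=P@M[:3,:3].T+M[:3,3]; W[d<=0]=np.nan
    return img,W
def down(yaw): # tool z down, tool y axis at angle yaw+90deg
    return (R.from_euler('z',yaw)*R.from_euler('x',np.pi)).as_quat()
E
python3 - <<'E'
from h import *
ims=[]
for c in ('scene','side'):
    img,W=cloud(c); cv2.imwrite(f'pics/{c}0.png',img)
    print(c,np.round(np.array(ctrl.camera_params(c)['world_from_camera'])[:3,3]))
    for q in ('dish','cup','basket','bottle','cap','padlock','dispenser','keys','fob'):
        print(q,[(np.round(o['at']).tolist(),round(o['score'],2)) for o in ctrl.look_for(c,q)])
print(ctrl.current_time())
E
```

```text
scene [1034. -175.  830.]
dish [([527.0, -33.0, 8.0], 0.74)]
cup [([445.0, 266.0, 35.0], 0.58)]
basket [([623.0, 194.0, 34.0], 0.93), ([517.0, -261.0, 160.0], 0.52)]
bottle [([533.0, -262.0, 63.0], 0.69)]
cap [([519.0, -264.0, 160.0], 0.92), ([539.0, -408.0, 25.0], 0.82), ([370.0, -313.0, 33.0], 0.53)]
padlock [([733.0, -132.0, 26.0], 0.88)]
dispenser [([520.0, 422.0, 41.0], 0.57)]
keys [([369.0, -170.0, 4.0], 0.61), ([528.0, -262.0, 66.0], 0.24)]
fob [([740.0, 46.0, 20.0], 0.59)]
side [249. 752. 887.]
dish [([534.0, -44.0, 3.0], 0.96)]
cup [([446.0, 262.0, 33.0], 0.72), ([533.0, -49.0, 4.0], 0.65)]
basket [([503.0, 439.0, 61.0], 0.65), ([617.0, 200.0, 40.0], 0.63)]
bottle [([495.0, -241.0, 58.0], 0.74)]
cap [([506.0, -247.0, 161.0], 0.72), ([367.0, -294.0, 34.0], 0.62)]
padlock [([726.0, -125.0, 20.0], 0.73), ([371.0, -168.0, 3.0], 0.66)]
dispenser [([501.0, 440.0, 62.0], 0.56)]
keys [([373.0, -169.0, -1.0], 0.48)]
fob [([729.0, 55.0, 14.0], 0.64), ([615.0, 202.0, 40.0], 0.3)]
1.0
```

View pics/scene0.png

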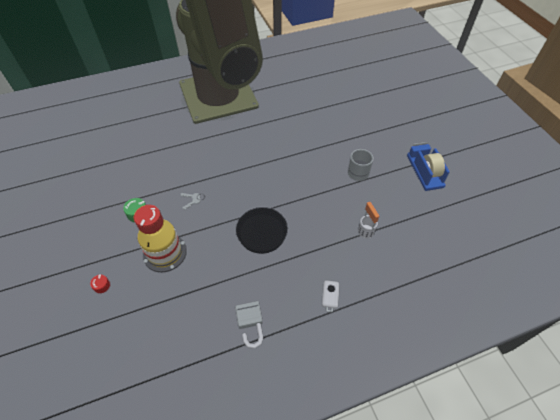

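View pics/side0.png

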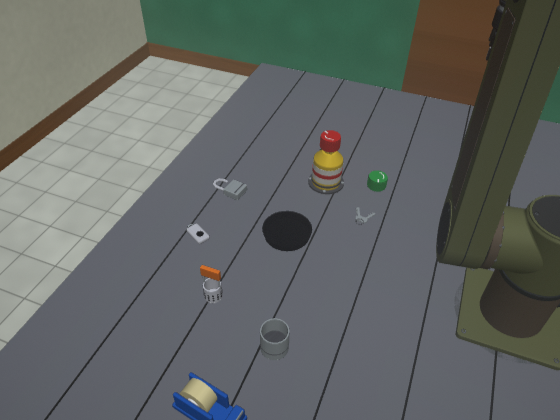

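The scene view shows the bottle with its red cap at (150,218), the green look-alike at (133,210) and a small red look-alike at (100,284). The dish is at (262,230), the cup at (361,163) and the basket at (369,222), with its orange handle at (372,212). The side view agrees. Next I fit the geometry from the depth data.

```bash
cat >> h.py <<'E'
def near(W,x,y,r,z0,z1):
    return (np.hypot(W[...,0]-x,W[...,1]-y)<r)&(W[...,2]>z0)&(W[...,2]<z1)
def circ(p,rad):
    from scipy.optimize import least_squares
    f=lambda c:np.hypot(p[:,0]-c[0],p[:,1]-c[1])-rad
    s=least_squares(f,np.median(p[:,:2],0),loss='soft_l1',f_scale=1.5); return s.x.round(1),round(float(np.median(abs(s.fun))),2),len(p)
def rect(p):
    (c,s,a)=cv2.minAreaRect(p[:,:2].astype(np.float32)); a=np.radians(a)
    if s[0]<s[1]: a+=np.pi/2; s=s[::-1]
    return np.round(c,1),np.round(s,1),round(float((a+np.pi/2)%np.pi-np.pi/2),3)
def orange(img):
    h=cv2.cvtColor(img,cv2.COLOR_BGR2HSV); return (h[...,0]>4)&(h[...,0]<18)&(h[...,1]>150)&(h[...,2]>90)
def red(img):
    h=cv2.cvtColor(img,cv2.COLOR_BGR2HSV); return ((h[...,0]<5)|(h[...,0]>172))&(h[...,1]>130)
E
python3 - <<'E'
from h import *
for c in ('scene','side'):
    img,W=cloud(c)
    p=W[near(W,447,268,60,20,75)]; print(c,'cup z',np.percentile(p[:,2],[50,98,100]).round(), circ(p[p[:,2]>57],28))
    m=near(W,620,205,60,60,110); p=W[m]; print('handle',rect(p),np.percentile(p[:,2],[2,98]))
    p=W[m&orange(img)]; print(len(p), p.mean(0).round(1), rect(p[p[:,2]>90]) if (p[:,2]>90).sum()>4 else '')
    p=W[near(W,620,200,60,35,46)]; print('bask',p.mean(0) if len(p) else '', circ(p,20))
    p=W[near(W,530,-40,85,18,35)]; print('dish',circ(p,60), np.percentile(p[:,2],[50,98]))
    p=W[near(W,510,-255,50,130,150)]; print('capside',circ(p,26))
    p=W[near(W,510,-255,50,152,168)]; print('captop',p.mean(0),cv2.minEnclosingCircle(p[:,:2].astype(np.float32)))
E
```

```text
scene cup z [44. 63. 65.] (array([442.9, 267.7]), 1.05, 112)
handle (array([616.1, 200.3]), array([45.2, 11.3]), 0.0) [68.65044818 95.40582069]
56 [618.7 198.3  92.4] (array([617.8, 198.8]), array([40.3,  7.1]), 0.006)
bask [617.74837478 196.65699182  39.7909016 ] (array([616.1, 201.5]), 1.21, 77)
dish (array([533.3, -36.1]), 1.59, 372) [22.79956746 25.9400229 ]
capside (array([ 503.4, -265. ]), 0.58, 156)
captop [ 505.86327159 -264.93422221  157.09759563] ((504.6907958984375, -264.6322021484375), 26.457651138305664)
side cup z [40. 64. 67.] (array([441. , 265.8]), 1.01, 196)
handle (array([614.3, 198.4]), array([44.3, 13.6]), -0.023) [68.10081918 96.52760449]
196 [612.5 200.8  86.4] (array([613.9, 199. ]), array([42.2, 12.4]), -0.023)
bask [614.54521136 202.68799082  40.50289482] (array([613.8, 197. ]), 1.53, 99)
dish (array([530.6, -37.3]), 1.73, 366) [23.12887862 27.28380082]
capside (array([ 502.5, -268.6]), 0.84, 131)
captop [ 501.23679497 -264.30473905  158.01761971] ((502.55303955078125, -267.9126892089844), 27.90027618408203)
```

Run:
```python
from h import *
print(R.from_quat(ctrl.current_eef_rot()).as_euler('zyx').round(3))
q0=ctrl.current_joint_positions()
for p in ((442,267,205),(532,-37,212),(615,199,240),(503,-266,300)):
  for y in (0,np.pi/2,-np.pi/2,np.pi): 
    s=ctrl.solve_ik(list(p),list(down(y))); print(p,round(y,2),None if s is None else np.round(s,2))
t=ctrl.current_time()
ctrl.command_gripper(85,60)
ctrl.move_ptp([442,267,360],list(down(0)))
print('t',ctrl.current_time()-t)
img,W=cloud('wrist'); cv2.imwrite('pics/w1.png',img)
p=W[near(W,442,267,60,55,70)]; print('cup',circ(p[p[:,2]>58],27.5),np.percentile(p[:,2],[50,98]))
print(np.round(np.array(ctrl.camera_params('wrist')['world_from_camera']),2))
```

```text
[-0.243  0.    -3.142]
(442, 267, 205) 0 [ 0.44  0.05  2.1  -0.    1.    2.01]
(442, 267, 205) 1.57 [ 0.44  0.05  2.1  -0.    1.    0.44]
(442, 267, 205) -1.57 [ 0.44  0.05  2.1   0.    1.   -2.7 ]
(442, 267, 205) 3.14 [ 0.44  0.05  2.1   0.    1.   -1.13]
(532, -37, 212) 0 [-0.17  0.07  2.06 -0.    1.01  1.4 ]
(532, -37, 212) 1.57 [-0.17  0.07  2.06 -0.    1.01 -0.17]
(532, -37, 212) -1.57 None
(532, -37, 212) 3.14 [-0.17  0.07  2.06  0.    1.01 -1.74]
(615, 199, 240) 0 [ 0.23  0.26  1.78 -0.    1.1   1.8 ]
(615, 199, 240) 1.57 [ 0.23  0.26  1.78 -0.    1.1   0.23]
(615, 199, 240) -1.57 None
(615, 199, 240) 3.14 [ 0.23  0.26  1.78  0.    1.1  -1.34]
(503, -266, 300) 0 [-0.58  0.04  1.93 -0.    1.18  0.99]
(503, -266, 300) 1.57 [-0.58  0.04  1.93  0.    1.18 -0.58]
(503, -266, 300) -1.57 [-0.58  0.04  1.93 -0.    1.18  2.56]
(503, -266, 300) 3.14 [-0.58  0.04  1.93  0.    1.18 -2.15]
t 3.5082999999999998
cup (array([442.3, 266.7]), 0.79, 742) [60.72667149 62.40291287]
[[-0.0000e+00 -9.6000e-01 -2.8000e-01  5.1224e+02]
 [-1.0000e+00  0.0000e+00  0.0000e+00  2.6675e+02]
 [-0.0000e+00  2.8000e-01 -9.6000e-01  3.2835e+02]
 [ 0.0000e+00  0.0000e+00  0.0000e+00  1.0000e+00]]
```

View pics/w1.png

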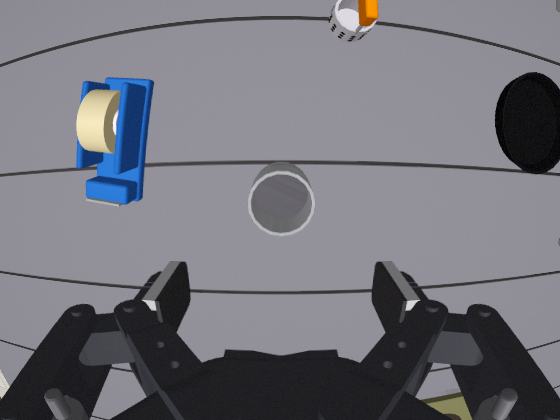

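The wrist view shows the cup at (281,203), centred between the fingers and matching the fit at (442.3,266.7). I grasp it there.

Run:
```python
from h import *
Q=list(down(0))
ctrl.move_l([442.3,266.7,206],feed=150)
ctrl.command_gripper(50,40)
print('gap',ctrl.current_finger_gap(),ctrl.current_finger_force())
ctrl.move_l([442.3,266.7,300],feed=150)
ctrl.move_ptp([500,-37,330],Q)
ctrl.wait(.2)
img,W=cloud('wrist'); cv2.imwrite('pics/w2.png',img)
p=W[near(W,532,-37,85,17,33)]; print('dish',circ(p,61),np.percentile(p[:,2],[2,50,98]), p[:,:2].min(0),p[:,:2].max(0))
p=W[near(W,500,-37,60,80,250)]; 
print('gap',ctrl.current_finger_gap(),'t',ctrl.current_time(), np.percentile(p[:,2],[2,50,98]))
m=near(W,500,-37,45,160,200); q=W[m]; print('heldcup rim', circ(q[q[:,2]>182],27.5) if (q[:,2]>182).sum()>5 else '',q.max(0))
```

```text
gap 57.02938805079853 43.42341670766473
dish (array([529.6, -37.3]), 2.51, 2590) [17.35232473 22.5104149  24.31163124] [483.55482581 -98.50911595] [592.99655612  24.05296998]
gap 56.91174412550603 t 8.4167 [142.52294722 214.60081021 249.17158252]
heldcup rim (array([500. , -35.6]), 1.41, 4847) [528.48074263   6.87544418 199.99005778]
```

View pics/w2.png

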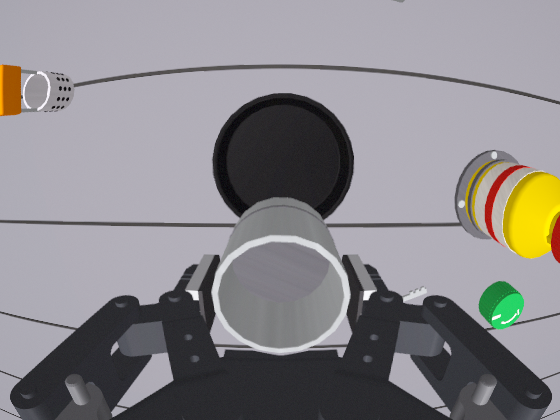

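The wrist view shows the cup held upright, with its rim at (282,293), and the dish ahead at (284,162), centred at about (531,-37). I place the cup there.

Run:
```python
from h import *
Q=list(down(0))
ctrl.move_l([531,-37.2,330],feed=150)
ctrl.move_l([531,-37.2,222],feed=150)
g=ctrl.move_l([531,-37.2,208],feed=20,guard=4)
print(g,ctrl.current_tool_pos(),ctrl.current_ft_force())
ctrl.command_gripper(75)
ctrl.move_l([531,-37.2,330],feed=200)
ctrl.move_ptp([590,199.5,370],Q); ctrl.wait(.1)
img,W=cloud('wrist'); cv2.imwrite('pics/w3.png',img)
m=near(W,615,199.5,50,62,110)
p=W[m&orange(img)]; t=p[p[:,2]>90]; print('handle',rect(t),t.mean(0),len(t),np.percentile(p[:,2],98))
p=W[near(W,615,199.5,50,36,46)]; print('bask',circ(p,20),rect(p))
img,W=cloud('scene'); p=W[near(W,531,-37,45,62,76)]; print('cup',circ(p,28),np.percentile(p[:,2],[50,98]))
img,W=cloud('side'); p=W[near(W,531,-37,45,62,76)]; print('cup',circ(p,28))
print(ctrl.current_time())
```

```text
True [531.1978531  -37.23181642 213.47714893] [-0.16872266 -0.33869032  3.58160822]
handle (array([615.6, 199.4]), array([43.8,  9.4]), -0.001) [617.35480811 198.14942267  92.2832366 ] 187 93.86527589723744
bask (array([615.5, 199.3]), 1.64, 356) (array([616.8, 199.5]), array([38.8, 38.4]), -1.57)
cup (array([531.2, -35.4]), 0.87, 140) [66.52681045 69.95049467]
cup (array([529.3, -37. ]), 1.07, 146)
12.425
```

View pics/w3.png

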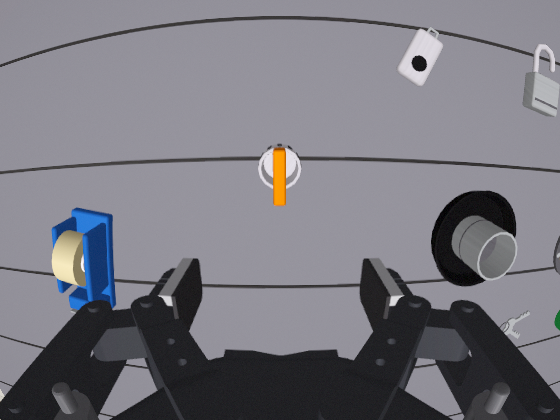

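The wrist view shows the cup standing centred in the dish at (480,245) and the handle at (280,177), aligned with x. I pick the basket and hover it over the cup to check before inserting.

Run:
```python
from h import *
Q=list(down(0))
ctrl.command_gripper(45)
ctrl.move_l([615.5,199.4,370],feed=200)
ctrl.move_l([615.5,199.4,241],feed=150)
ctrl.command_gripper(0,40)
print('gap',ctrl.current_finger_gap(),ctrl.current_finger_force())
ctrl.move_l([615.5,199.4,370],feed=150)
ctrl.move_ptp([531,-37.2,370],Q); ctrl.wait(.2)
img,W=cloud('wrist'); cv2.imwrite('pics/w4.png',img)
p=W[near(W,531,-37,45,64,72)]; print('cup wrist',circ(p,27.5))
p=W[near(W,531,-37,45,120,180)]; print('bask wrist',circ(p,20))
for c in ('scene','side'):
    img,W=cloud(c); cv2.imwrite(f'pics/{c}4.png',img)
    p=W[near(W,531,-37,45,62,76)]; print(c,'cup',circ(p,28),np.percentile(p[:,2],[98]))
    p=W[near(W,531,-37,40,132,170)]; print('bask',circ(p,20),np.percentile(p[:,2],[2,98]))
print(ctrl.current_finger_gap(),ctrl.current_time())
```

```text
gap 8.887897404793978 40.920631885528564
cup wrist (array([529.9, -36.8]), 0.79, 463)
bask wrist (array([530.9, -35.9]), 1.48, 2593)
scene cup (array([531.3, -35.4]), 1.02, 130) [69.95964649]
bask (array([531.5, -34.6]), 1.38, 341) [132.65547793 169.67649912]
side cup (array([529.3, -37.6]), 0.99, 140) [70.98921917]
bask (array([529.3, -37.3]), 1.38, 340) [133.64269009 169.59863092]
9.139142521367644 16.8583
```

View pics/w4.png

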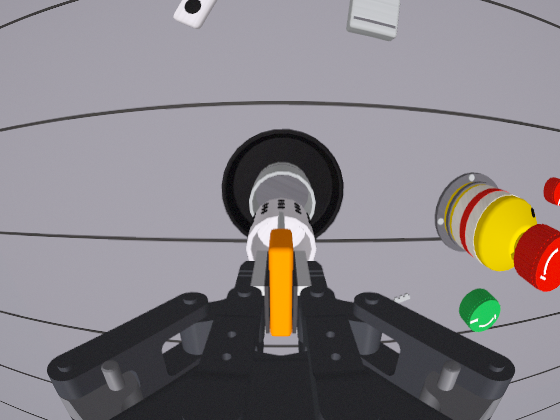

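The wrist view shows the basket held upright at (282,235), and the fits put it within about 1 mm of the cup axis. I insert it.

Run:
```python
from h import *
Q=list(down(0)); x,y=530.6,-37.6
ctrl.move_l([x,y,318],feed=150)
g=ctrl.move_l([x,y,258],feed=50,guard=4); print(g,ctrl.current_tool_pos())
if not g:
    g=ctrl.move_l([x,y,246],feed=15,guard=3); print(g,ctrl.current_tool_pos(),ctrl.current_ft_force())
    ctrl.command_gripper(30)
    ctrl.move_l([x,y,370],feed=200)
    ctrl.move_ptp([480,-266,400],Q); ctrl.wait(.1)
    img,W=cloud('wrist'); cv2.imwrite('pics/w5.png',img)
    m=near(W,503,-266,40,150,170); p=W[m&red(img)]; print('cap',cv2.minEnclosingCircle(p[:,:2].astype(np.float32)),np.percentile(p[:,2],[2,50,98]))
    p=W[near(W,503,-266,40,128,150)&red(img)]; print('capside',circ(p,26))
    img,W=cloud('scene'); cv2.imwrite('pics/scene5.png',img)
    p=W[near(W,531,-37,40,95,125)]; print('handle',p.mean(0),np.percentile(p[:,2],98),rect(p))
print(ctrl.current_time())
```

```text
False [530.80206267 -37.63504953 258.48323569]
True [530.7890799  -37.67666611 252.15274387] [1.45162891 0.4845431  4.76127848]
cap ((503.8706970214844, -266.8038635253906), 26.148481369018555) [155.24963435 157.1142439  158.46886081]
capside (array([ 503.2, -266.8]), 0.27, 84)
handle [532.89721741 -36.70552936 102.5444441 ] 105.37854987064162 (array([530.7, -36. ]), array([45.6, 10.4]), 0.002)
21.4167
```

View pics/w5.png

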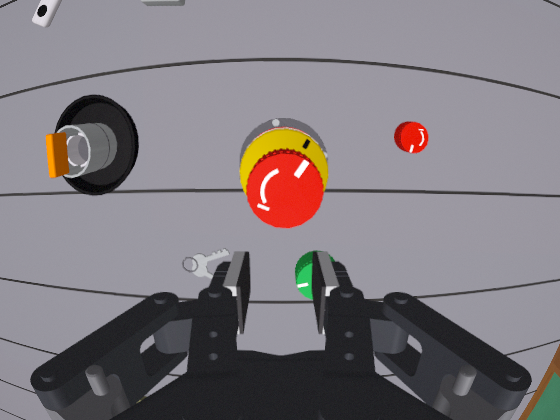

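The wrist view shows the red cap on the bottle at (285,189), the basket standing in the cup in the dish at (85,148), and the look-alikes apart from it. The handle top is at 105 mm against 104 expected, so the basket is seated. Next comes the cap.

Run:
```python
from h import *
Q=list(down(0)); x,y=503.6,-266.8
ctrl.command_gripper(85,70)
ctrl.move_l([x,y,400],feed=200)
ctrl.move_l([x,y,302],feed=120)
ctrl.command_gripper(40,70); ctrl.wait(.2)
f0=np.array(ctrl.current_ft_force()); print('gap',ctrl.current_finger_gap(),f0.round(1))
z=ctrl.current_tool_pos()[2]
ctrl.move_l([x,y,302-7],feed=20); ctrl.wait(.2)
print(z-ctrl.current_tool_pos()[2],(np.array(ctrl.current_ft_force())-f0).round(1),ctrl.current_finger_gap(),ctrl.current_time())
```

```text
gap 50.43826655041146 [-0.8  0.   5.4]
6.355635315933739 [-2.   1.1  3.7] 50.295260780191576 24.55
```

Run:
```python
from h import *
x,y=503.6,-266.8
ctrl.move_l([x,y,293.8],feed=20); ctrl.wait(.1)
print(ctrl.current_tool_pos(),np.round(ctrl.current_ft_force(),1))
q=list(ctrl.current_joint_positions()); 
q=list(ctrl.solve_ik([x,y,293.8],list(down(0))))
print(np.round(q,3))
a=q[5]
for d in (10,30,50,70,85):
    q[5]=a-np.radians(d); ctrl.movej(q)
    print(d,round(ctrl.current_tool_pos()[2],1),np.round(ctrl.current_ft_force(),1),np.round(ctrl.current_torque(),2))
img,W=cloud('scene'); cv2.imwrite('pics/s6.png',img[180:300,90:230].repeat(4,0).repeat(4,1)); print(ctrl.current_time())
```

```text
[ 503.92723694 -266.99378639  295.40555985] [-3.2  1.   9.8]
[-0.581  0.044  1.929 -0.     1.168  0.989]
10 295.7 [-1.9  0.3  9.9] [0.18 0.24 0.01]
30 295.8 [-0.8  1.3 10.3] [0.17 0.13 0.02]
50 295.6 [-1.8  1.6 10. ] [0.38 0.21 0.07]
70 295.5 [-1.2  2.6 10.4] [0.46 0.29 0.08]
85 295.4 [-2.5  3.2  9.6] [0.41 0.44 0.06]
26.875
```

View pics/s6.png

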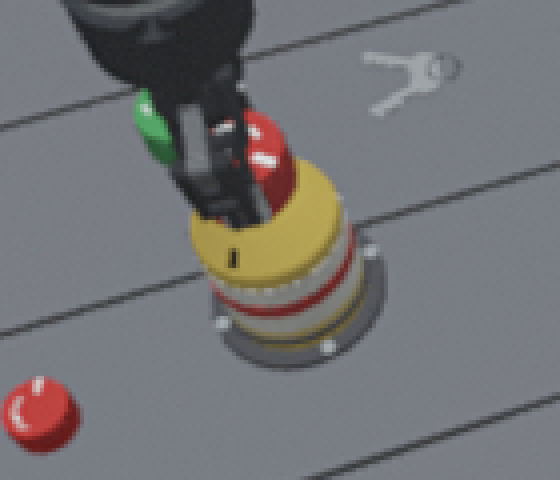

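The crop shows the white mark at (263,158), about 80° anticlockwise from the bottle's black mark at (233,258), so the cap turned with the gripper. I lift it now.

Run:
```python
from h import *
x,y=503.6,-266.8
ctrl.move_l([x,y,304.5],feed=20); ctrl.wait(.1); print(np.round(ctrl.current_ft_force(),1))
g=ctrl.move_l([x,y,325],feed=30,guard=8); print(g,np.round(ctrl.current_ft_force(),1))
if not g: ctrl.move_l([x,y,382],feed=60)
ctrl.wait(.3)
print(np.round(ctrl.current_tool_pos(),1),np.round(ctrl.current_ft_force(),1),ctrl.current_finger_gap(),ctrl.current_time())
out=[]
for c in ('scene','side'):
    img,W=cloud(c); out.append(img)
    p=W[near(W,x,y,40,195,250)&red(img)]; print(c,circ(p,26),np.percentile(p[:,2],[1,99]))
    p=W[near(W,531,-37,40,95,125)]; print('handle',np.percentile(p[:,2],98),rect(p))
a=cv2.resize(out[0][100:310,60:340],(560,420)); b=cv2.resize(out[1][80:290,200:400],(400,420)); 
cv2.imwrite('pics/f7.png',cv2.resize(np.hstack([a,b]),(800,350)))
```

```text
[2.6 1.3 3.8]
False [-0.6 -0.2 -1.3]
[ 503.6 -266.8  381.6] [ 0.4  0.5 -0.9] 50.5984965241669 29.8917
scene (array([ 507.1, -269.7]), 1.55, 201) [206.06373241 237.43475941]
handle 105.40257452349192 (array([531.1, -36.3]), array([44.8, 10.2]), 0.02)
side (array([ 502.1, -269.1]), 2.28, 346) [204.89213992 239.01538588]
handle 107.30322937649976 (array([527.6, -37.9]), array([42.7, 14.3]), -0.079)
```

View pics/f7.png

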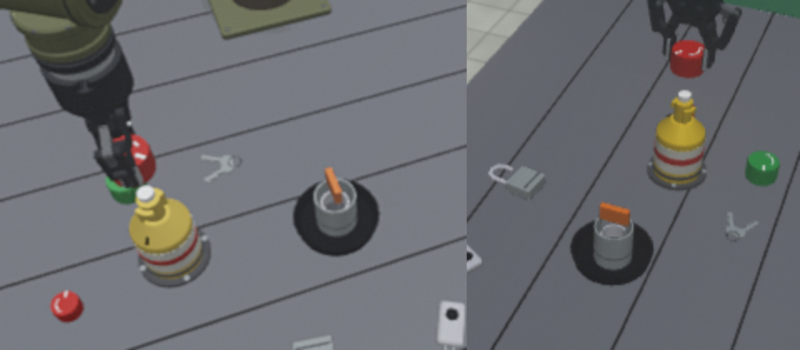

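Both views show the cap off, held level at (130,160) and (687,58) with the bare neck below it. Its top is at about 238 mm, 80 mm above where it sat. The basket is upright in the cup in the dish.

```bash
python3 -c "
from workcell import ctrl
print(ctrl.close_job())"
```

```text
the job is handed in; nothing more can be done
None
```

The job is handed in at about 30 s of the 72 s: the cup stands in the dish, the basket stands upright inside the cup, and the freed cap is held level about 80 mm above where it sat, over the bottle; the judge returned no verdict.

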